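Put the scope probe away and snap its case shut

TASK

Put the oscilloscope probe away in the open grey case: lay it flat in the long recess of the foam, bring the lid down, then press the lid's free edge down over each of its two spring catches until both have clicked home and the lid lies shut all along that edge. Feel for the clicks rather than forcing it: the lid must never be pressed with more than about two and a half kilograms. Leave the multimeter, the brass weight and the solder reel where they are.

Things in the scene. Friction and masses are not known exactly. Their poses are not given: they have to be found in the camera images.
- probe_case: Grey plastic case, fixed, 120 mm deep (x), 160 mm wide (y); base 36 mm high, with shut lid 54 mm. Origin: centre of its underside, on the table. +x points to the hinge (back), -x to the front with its two black spring catches (hooked clips 26 mm wide, tops 48 mm above the table, just before the front wall at y = +52 and -52 mm), +z up. Foam inside, its top 33 mm above the table.
- recess (a point): Centre of the floor of the recess in the foam, 20 mm above the table; axes as the case. The recess is 132 mm long (y), 30 mm wide (x), 13 mm deep. In its middle a finger scoop of the same depth crosses it, 52 mm wide along y, running in x from the front wall (49 mm from this point) to the back wall (65 mm); the walls' tops are 36 mm above the table.
- lid (a joint): Lid opening, rad: 0 shut, 1.57 upright, stops at 1.90 leaning back. Hinge axis: along the case's y, 63.5 mm behind its origin, 36 mm above the table. The lid starts open past upright. The hinge rubs: near upright the lid stays where left; below about 1.3 it sinks by itself and comes to rest on the two catches at 0.055 to 0.07, its free edge 6 to 9 mm too high.
- lid_cover: The lid, 160 mm wide, 120 mm from hinge to free edge, 18 mm thick, hollow below. Origin: middle of the hinge axis; axes as the case when shut; reaches to x = -123.5 mm, flat outer face at z = +18 mm. It flexes: one front corner can stand 8 mm above the other, so each catch is passed by itself. A catch gives way at 8 to 17 N on its pad (each differs, unseen) with a snap; the corner then drops 3 to 5 mm onto a firm stop.
- press_left (a point): Centre of the ribbed round thumb pad (20 mm) on the lid's outer face over the left catch (case's +y side), 16 mm from the free edge, 52 mm from the middle. Axes as lid_cover. 54 mm above the table when that side is latched, 60 to 63 mm while it still rests on its catch.
- press_right (a point): The same over the right catch (the case's -y side).
- probe_center (a point): Centre, half-way up, of the black oscilloscope probe, 114 mm long (its y axis), 17 mm wide (x), 16 mm high (z), 45 g, lying flat on the table; 12 mm thick across x where it is grasped. Either end may go to either end of the recess. The tall oscilloscope on its box (front face at x = 0.46 m) stands between it and the case: pass in front of it.
- meter: Bystander: yellow and black multimeter, 138 x 69 x 43 mm, lying on its back; origin under its centre.
- weight: Bystander: brass knob weight, 42 mm across, 56 mm high; origin under its centre.
- reel: Bystander: reel of solder with blue flanges, standing on one flange, 52 mm across, 40 mm high; origin under its centre.

How it is judged:
On the way, in this order (a step that is already met when the one before it is completed fails the run):
1. the probe lies flat in the recess of the foam, let go (x of probe_center in the frame of recess between -0.012 and 0.012 m and y of probe_center in the frame of recess between -0.02 and 0.02 m and z of probe_center in the frame of recess below 0.013 m and angle between the y axis of probe_center and the y axis of probe_case, either way round below 0.2 rad and linear speed of probe below 0.03 m/s and contact force between the fingers and probe below 0.2 N), for 0.2 s.
2. the lid has been brought down onto its two catches (z of each of press_left, press_right in the frame of probe_case below 0.066 m), for 0.1 s.
At the end, for the whole second after the job is handed in: Both thumb pads on the lid stand under 57 mm above the table (54 latched, 60 or more not), the lid is at rest, and the probe lies in the recess: centre within 12 mm across and 20 mm along of its centre, under 13 mm above its floor, aligned within 0.2 rad (x of probe_center in the frame of recess between -0.012 and 0.012 m and y of probe_center in the frame of recess between -0.02 and 0.02 m and z of probe_center in the frame of recess below 0.013 m and angle between the y axis of probe_center and the y axis of probe_case, either way round below 0.2 rad and z of each of press_left, press_right in the frame of probe_case below 0.057 m and velocity of joint lid below 0.1 rad/s); the robot touches nothing.
It fails at once if the lid is pressed with more than 30 N (three kilograms) (contact force between any of the fingers, the arm and lid_cover above 30 N).
It fails at once if the multimeter is moved by more than 15 mm (distance of meter from where it was at the start of the episode above 0.015 m).
It fails at once if the weight is moved by more than 15 mm (distance of weight from where it was at the start of the episode above 0.015 m).
It fails at once if the solder reel is moved by more than 15 mm (distance of reel from where it was at the start of the episode above 0.015 m).
It also fails if it takes over 72 s, if anything falls off the work surface, if the arm or the gripper's body presses on something with over 40 N, if the wrist force passes 120 N, or if a joint passes its speed limit or range.

ROBOT

A 6-joint arm with a two-finger parallel gripper is mounted at the origin on a cart in front of the work surface, level with it; the furniture and walls round the work are solid. World frame = base frame: x ahead of the robot, y to its left, z up, the work surface at z = 0. Lengths are in m, angles in rad, forces in N, time in s.
With the tool pointing down it reaches from about 0.275 to 0.75 m from the base axis. Payload 10.2 kg.
Tool frame: the origin (TCP) lies at the very end of the fingers, on their centre line; the grasp point (between the pads) lies 19 mm behind it; z points along the fingers, y is the line along which they close (so a half turn about z gives the same grasp; the last joint's range is limited). The gripper opens to 85 mm and grips with 20 to 120 N. Pads are 22 mm wide; open, the fingers measure 114 mm over their backs; the gripper's body (76 mm by 85 mm) begins 54 mm behind the grasp point. The pads swing forward as they close: fully open they stand 13 mm farther back than shut.
Start: joints at [1.017, 0.313, 1.498, -0, 1.331, -0.223], TCP at [0.171, 0.497, 0.231] pointing down, gripper open.
Joint ranges: [-2.94, 2.94], [-0.97, 2.17], [0.19, 2.56], [-1.23, 4.37], [0.02, 3.11], [-2.88, 2.88]. Speed limits (rad/s): [2.39, 2.39, 3.01, 3.14, 3.14, 3.14].

INTERFACE

Orientations are given as a rotation vector (axis times angle).
In Python, from plant import manip, cams, workorder gives the robot as it stands. The module is installed in compiled form; this text tells all that it offers.
- The arm moves only by the tool carry_out, never from a script. Its arguments are lists of equal length, an entry for each row: "delta_pos": the shift along the tool's x, y, z in cm, a list of three; "twist": the turn about the tool's z in degrees; "hand": the finger opening in cm, from 0 to 8.54. A call has 1 to 12 rows; each row is the pose to reach, as a shift and turn from the pose commanded when the call began, along the tool's axes at that moment; what a row does not reach only later rows make up. A row lasts 1/8 s, in which the tool goes at most 62.5 mm and 10.7 degrees, less where a joint would pass 70% of its speed; a pose out of reach is approached as far as the arm can. A call with a gripper value outside its range is refused whole. The fingers move at their own pace and stop on an object; the grip force is fixed at half the most. Time passes only in rows, so rows that repeat a pose let the fingers close. It gives the time, the measured TCP pose, the force, the opening and the grip force at its end, in the units of the state.
- manip.observe(): the state, without advancing time (a new reading comes with each control period).
- cams.get_image(name): name is "scene" or "top" or "wrist"; returns a dict with "image" (400x640x3 uint8, red, green, blue), "camera_matrix" (3x3 intrinsics, pixels), "eye" and "attitude" of the camera in the world; the wrist camera has in their place "hand_eye" (4x4, takes a point from camera to tool coordinates, whose origin is the TCP and whose axes are the flange's). Camera axes: x right, y down, z forward; pixel columns grow to the right and rows downward; lengths in m; the calibration is good to about 2 mm. A picture is of the moment at which its call begins: read the wrist's pose just before it. There is no depth.
- workorder.close_job(): hands the job in; it is judged then, once.
Trained networks look in a picture, given as the dict that the camera call returned (one of the last four; its "shot" number tells which), for a name from the list of things; names that differ only in an ending like _2 or _b are one class to them, and where a whole thing is asked for, a point or a joint stands for the part that bears it (a point fixed in the world has none). Each returns a list of dicts, best first, with "score" (0 to 1); they miss things now and then, are a little off and sometimes report something else, mostly with a low value. They report only what shows in the picture. A call takes as long as a camera call.
- cams.silhouettes(picture, target): "region" (400x640 bool, what is visible of it) and "box" ([centre column, centre row, width, height] in pixels, round what is visible of it).
- cams.spot_point(picture, target): "centre" ([row, column] in pixels: a listed point, or the origin of a listed thing).
The state is a dict: "time_s": time; "joint_pos": joint angles; "qd": joint speeds; "joint_torque": joint torques, N m; "tool_pos": TCP position; "ee_rot": TCP orientation; "ft_force": force on the tool from outside, world axes, zero at the start; "wrist_torque": the same for the moment, N m; "finger_gap": finger opening in m; "grasp_force": force on a finger pad.
Only numpy, scipy, OpenCV 4.12 (cv2) and the standard library are available. Lean on these libraries where they do the work, as an engineer would, in place of code of your own. Each camera call takes 0.05 s, during which the arm holds its last target. There are 200 camera calls.

## Working session

There is one attempt and no reset: what is moved stays moved. The work goes in short steps, Python scripts to look and compute and a tool call to move; the robot and the scene stay as the last step left them, time stands still between calls to the robot, and variables do not carry over. Pictures are saved under pics/ and viewed, at most 10 in all, crops included, and the job is handed in when it is done.

Besides the shell and the picture viewer there is one more tool, called after "Emit:" as name([rows], argument=value, ...), one row to a line, values as JSON. carry_out: Moves the arm, as the interface text tells. Its arguments: {"type":"object","properties":{"delta_pos":{"type":"array"},"twist":{"type":"array"},"hand":{"type":"array"}},"required":["delta_pos","twist","hand"]}

```bash
mkdir -p pics
cat > h.py <<'E'
import numpy as np, cv2
from scipy.spatial.transform import Rotation as R
from plant import manip, cams, workorder
def cam(p,st=None):
    K=np.array(p["camera_matrix"])
    if "hand_eye" in p:
        T=np.eye(4);T[:3,:3]=R.from_rotvec(st["ee_rot"]).as_matrix();T[:3,3]=st["tool_pos"]
        T=T@np.array(p["hand_eye"]);return K,T[:3,:3],T[:3,3]
    A=np.array(p["attitude"]);
    A=A if A.shape==(3,3) else R.from_rotvec(A.ravel()).as_matrix()
    return K,A,np.array(p["eye"])
def ray(c,rc):
    K,A,e=c; d=A@np.linalg.inv(K)@np.array([rc[1],rc[0],1.]);return e,d
def onz(c,rc,z):
    e,d=ray(c,rc);return e+d*(z-e[2])/d[2]
def proj(c,P):
    K,A,e=c; q=K@(A.T@(np.array(P)-e)); return q[:2]/q[2]
def save(p,n): cv2.imwrite("pics/"+n+".png",p["image"][:,:,::-1])
E
python3 - <<'E'
from h import *
np.set_printoptions(precision=4,suppress=True)
s=manip.observe();print({k:np.round(v,3) for k,v in s.items()})
Z=dict(probe_center=.008,probe_case=0,recess=.02,press_left=.1,press_right=.1,meter=0,weight=0,reel=0)
for n in ["scene","top","wrist"]:
    st=manip.observe();p=cams.get_image(n);save(p,n+"0");c=cam(p,st);print(n,{k:np.round(v,3).tolist() for k,v in p.items() if k in("eye","attitude","hand_eye")})
    for t,z in Z.items():
        for d in cams.spot_point(p,t)[:2]:
            print(t,round(d["score"],2),np.round(d["centre"]),onz(c,d["centre"],z))
E
```

```text
{'time_s': np.float64(0.0), 'joint_pos': array([ 1.017,  0.313,  1.498,  0.   ,  1.331, -0.223]), 'qd': array([-0.001,  0.   ,  0.002,  0.   ,  0.   , -0.001]), 'joint_torque': array([  0.001, -41.227, -25.975,  -0.   ,   0.004,  -0.   ]), 'tool_pos': array([0.17 , 0.496, 0.231]), 'ee_rot': array([-0.517, -3.098,  0.002]), 'ft_force': array([-0.962, -0.66 , -0.195]), 'wrist_torque': array([-0.023, -0.008,  0.007]), 'grasp_force': np.float64(0.0), 'finger_gap': np.float64(0.085)}
scene {'eye': [1.255, -0.141, 0.677], 'attitude': [-1.861, -1.466, 0.686]}
probe_center 0.75 [261. 184.] [ 0.6278 -0.3194  0.008 ]
probe_case 0.82 [198. 420.] [0.5361 0.3206 0.    ]
recess 0.6 [189. 418.] [0.52   0.3207 0.02  ]
press_left 0.78 [177. 476.] [0.5984 0.4313 0.1   ]
press_right 0.71 [188. 435.] [0.6137 0.3077 0.1   ]
weight 0.6 [233. 448.] [0.6823 0.3305 0.    ]
reel 0.6 [227. 470.] [0.6752 0.3973 0.    ]
reel 0.39 [262. 185.] [ 0.6219 -0.3203  0.    ]
top {'eye': [0.291, 0.064, 1.163], 'attitude': [-2.071, 2.162, -0.227]}
probe_center 0.44 [167. 437.] [ 0.6233 -0.3317  0.008 ]
probe_case 0.98 [205. 241.] [0.5237 0.3096 0.    ]
recess 0.69 [206. 238.] [0.5192 0.3155 0.02  ]
press_left 0.96 [159. 204.] [0.6514 0.3989 0.1   ]
press_right 0.61 [155. 242.] [0.6592 0.2833 0.1   ]
press_right 0.51 [204. 238.] [0.5094 0.2962 0.1   ]
meter 0.57 [236. 348.] [ 0.4114 -0.0289  0.    ]
weight 0.41 [157. 236.] [0.6885 0.3253 0.    ]
reel 0.37 [166. 210.] [0.6614 0.4092 0.    ]
wrist {'hand_eye': [[0.001, -0.966, -0.259, 0.066], [1.0, 0.001, 0.001, -0.0], [-0.001, -0.259, 0.966, -0.144], [0.0, 0.0, 0.0, 1.0]]}
```

View pics/scene0.png

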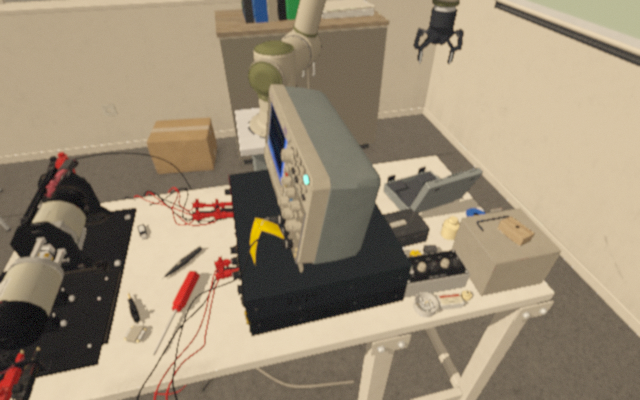

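View pics/top0.png

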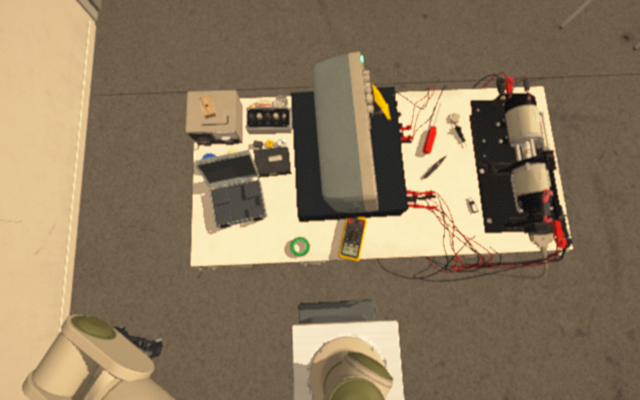

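The scene view shows the case, lid open, at about (420,190) and the probe at (184,261), right of the scope. In the top view the case is at (238,205), turned about 16°, and the probe is at (433,167), lying diagonally. I'll move in front of the scope towards the probe and look from close up.

```bash
cat >> h.py <<'E'
def plan(pts,yaw=None):
    """world xyz targets -> tool-axis shifts in cm; yaw=deg wanted of tool y axis"""
    s=manip.observe();M=R.from_rotvec(s["ee_rot"]).as_matrix();t=np.array(s["tool_pos"])
    y=np.degrees(np.arctan2(M[1,1],M[0,1]))
    print("tcp",np.round(t,4),"yaw_y",round(y,1),"t",s["time_s"])
    for p in pts: print(p,"->",np.round(100*M.T@(np.array(p)-t),1))
    if yaw is not None: print("twist",round((y-yaw+90)%180-90,1))
E
python3 - <<'E'
from h import *
p=cams.get_image("top");c=cam(p)
for t,z in (("probe_center",.008),("meter",.04),("weight",.05),("reel",.04)):
  for d in cams.silhouettes(p,t)[:2]:
    ys,xs=np.nonzero(d["region"]);P=np.array([onz(c,(a,b),z)[:2] for a,b in zip(ys,xs)])
    m=P.mean(0);w,v=np.linalg.eigh(np.cov((P-m).T));print(t,d["score"],d["box"],m,np.sqrt(12*w),np.degrees(np.arctan2(v[1,1],v[0,1])))
print("scope box right",onz(c,(215,405),.08),"inst left",onz(c,(230,485),.05))
plan([(.30,.25,.23),(.33,0,.23),(.36,-.2,.23),(.57,-.31,.23)],41)
E
```

```text
probe_center 0.62 [433.5, 168.2, 22.0, 23.5] [ 0.61658282 -0.31858173] [0.01613659 0.08969468] 132.0450874870568
meter 0.6 [350.2, 240.2, 30.3, 46.3] [ 0.39704889 -0.03966615] [0.06540374 0.12929224] 162.37871477593876
reel 0.43 [208.1, 156.4, 10.9, 3.9] [0.68244251 0.40588064] [0.0156072 0.0326531] 101.48948843838569
scope box right [ 0.45715681 -0.19659568  0.08      ] inst left [ 0.40518019 -0.44308128  0.05      ]
tcp [0.1705 0.4965 0.2313] yaw_y 71.0 t 1.6
(0.3, 0.25, 0.23) -> [-20.3 -19.1   0.1]
(0.33, 0, 0.23) -> [-31.2 -41.8   0.1]
(0.36, -0.2, 0.23) -> [-40.5 -59.7   0.1]
(0.57, -0.31, 0.23) -> [-64.  -63.3   0.1]
twist 30.0
```

Emit:
carry_out([
  [-5,-5,0],
  [-10,-10,0],
  [-15,-15,0],
  [-20,-19,0],
  [-23,-24.5,0],
  [-25.5,-30,0],
  [-28.5,-36,0],
  [-31,-41.5,0],
  [-33.5,-47,0],
  [-36,-52,0],
  [-38.5,-56,0],
  [-40.5,-59.5,0],
], twist=[0,3,6,9,12,15,18,21,24,27,29,29], hand=[8.5,8.5,8.5,8.5,8.5,8.5,8.5,8.5,8.5,8.5,8.5,8.5])

```text
time_s: 3.1
tool_pos: [0.3602, -0.2004, 0.2313]
ee_rot: [1.28, 2.869, -0.0]
ft_force: [0.4, 0.6, -0.3]
finger_gap: 0.0855
grasp_force: 0.0
```

```bash
python3 -c "
from h import *
plan([(.42,-.25,.23),(.585,-.3,.23)],42);print(manip.observe()['joint_pos'])"
```

```text
tcp [ 0.3602 -0.2004  0.2313] yaw_y 41.9 t 3.1
(0.42, -0.25, 0.23) -> [-7.7  1.1  0.1]
(0.585, -0.3, 0.23) -> [-22.4  10.1   0.1]
twist -0.1
[-7.93637492e-01  6.01005937e-02  1.80549349e+00 -3.43284964e-05
  1.27564330e+00 -1.52494297e+00]
```

Emit:
carry_out([
  [-5.5,0.8,0],
  [-9,2,0],
  [-14,5,0],
  [-19,8,0],
  [-22.4,10,0],
  [-22.4,10,0],
], twist=[0,0,0,0,0,0], hand=[8.5,8.5,8.5,8.5,8.5,8.5])

```text
time_s: 3.85
tool_pos: [0.5859, -0.2973, 0.2294]
ee_rot: [-1.275, -2.87, -0.001]
ft_force: [0.3, 0.1, 0.3]
finger_gap: 0.0849
grasp_force: 0.0
```

Run:
```python
from h import *
st=manip.observe();p=cams.get_image("wrist");c=cam(p,st);save(p,"w1")
for d in cams.spot_point(p,"probe_center")[:2]: print(d["score"],d["centre"],onz(c,d["centre"],.008))
for d in cams.silhouettes(p,"probe_center")[:2]:
    ys,xs=np.nonzero(d["region"]);P=np.array([onz(c,(a,b),.008)[:2] for a,b in zip(ys,xs)])
    m=P.mean(0);w,v=np.linalg.eigh(np.cov((P-m).T));q=(P-m)@v[:,1]
    print(d["score"],d["box"],m,m+v[:,1]*(q.min()+q.max())/2,np.ptp(q),np.sqrt(12*w),np.degrees(np.arctan2(v[1,1],v[0,1])))
plan([])
```

```text
0.69 [208.1, 325.7] [ 0.62220597 -0.31874977  0.008     ]
0.81 [326.2, 211.4, 9.0, 78.1] [ 0.62118307 -0.3180559 ] [ 0.62513637 -0.32238392] 0.10824651559398862 [0.01480942 0.09952748] 132.40913762533603
tcp [ 0.584  -0.2969  0.2314] yaw_y 42.0 t 4.0
```

View pics/w1.png

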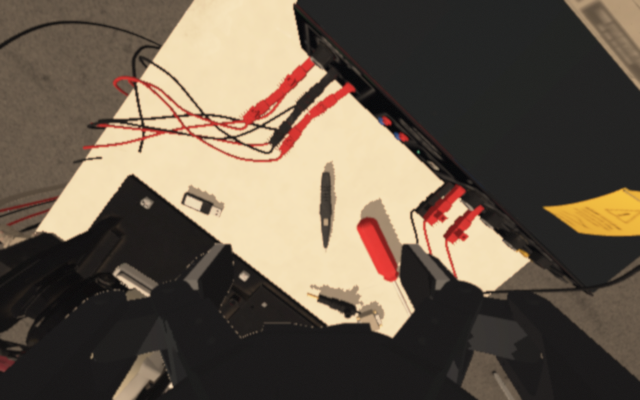

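The wrist view shows the probe upright in the picture, from (326,165) to (326,247). The red screwdriver handle is at (375,250), so I'll part-close the fingers before going down.

```bash
python3 -c "
from h import *
plan([(.6235,-.3205,.1),(.6235,-.3205,.004)],42.2)"
```

```text
tcp [ 0.584  -0.2969  0.2314] yaw_y 42.0 t 4.0
(0.6235, -0.3205, 0.1) -> [-4.4  1.4 13.1]
(0.6235, -0.3205, 0.004) -> [-4.4  1.4 22.7]
twist -0.2
```

Emit:
carry_out([
  [-2,0.7,4],
  [-4.4,1.4,9],
  [-4.4,1.4,14],
  [-4.4,1.4,18],
  [-4.4,1.4,21],
  [-4.4,1.4,22.7],
  [-4.4,1.4,22.7],
  [-4.4,1.4,22.7],
  [-4.4,1.4,22.7],
  [-4.4,1.4,22.7],
  [-4.4,1.4,22.7],
], twist=[0,0,0,0,0,0,0,0,0,0,0], hand=[4,4,4,4,4,4,4,0.5,0.5,0.5,0.5])

```text
time_s: 5.38
tool_pos: [0.6252, -0.321, 0.0063]
ee_rot: [1.275, 2.868, -0.001]
ft_force: [-1.2, 0.5, 6.9]
finger_gap: 0.0111
grasp_force: 60.6
```

Emit:
carry_out([
  [0,0,0],
  [0,0,0],
  [0,0,-3],
  [0,0,-8],
  [0,0,-14],
  [0,0,-20],
  [0,0,-20],
], twist=[0,0,0,0,0,0,0], hand=[0.5,0.5,0.5,0.5,0.5,0.5,0.5])

```text
time_s: 6.25
tool_pos: [0.6258, -0.3213, 0.2109]
ee_rot: [1.272, 2.861, -0.004]
ft_force: [-0.6, 0.3, -2.3]
finger_gap: 0.0108
grasp_force: 59.8
```

Run:
```python
from h import *
st=manip.observe();p=cams.get_image("wrist");save(p,"w2")
print(st["joint_pos"])
M=R.from_rotvec(st["ee_rot"]).as_matrix()
for d in cams.silhouettes(p,"probe_center")[:1]: print(d["score"],d["box"])
for d in cams.spot_point(p,"probe_center")[:1]:
    P=onz(cam(p,st),d["centre"],st["tool_pos"][2]+.004);print(d["score"],d["centre"],M.T@(P-st["tool_pos"]))
plan([(.36,-.22,.23),(.33,0,.23),(.30,.18,.23),(.42,.28,.23)],16)
```

```text
[-6.40405275e-01  7.40153601e-01  8.81525183e-01  3.27778369e-05
  1.50882159e+00 -1.37441676e+00]
0.59 [316.4, 241.8, 30.6, 177.7]
0.97 [250.9, 313.8] [ 0.00074008 -0.0017622  -0.00401216]
tcp [ 0.6241 -0.3201  0.2031] yaw_y 42.0 t 6.4
(0.36, -0.22, 0.23) -> [ 25.1 -12.9  -2.6]
(0.33, 0, 0.23) -> [43.5 -0.4 -2.6]
(0.3, 0.18, 0.23) -> [58.9  9.4 -2.6]
(0.42, 0.28, 0.23) -> [58.2 25.  -2.6]
twist 26.0
```

View pics/w2.png

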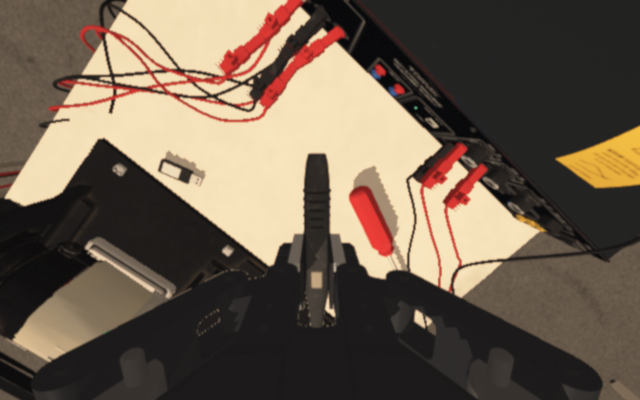

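Probe is held centrally, in line with the tool's x axis (picture column 316), 11 mm opening. Carrying it back round in front of the scope to the case.

Emit:
carry_out([
  [5,-2.5,-1.5],
  [10,-5,-2.6],
  [15,-7.5,-2.6],
  [20,-10,-2.6],
  [25,-12.5,-2.6],
  [30,-9.5,-2.6],
  [35,-6,-2.6],
  [40,-2.5,-2.6],
  [45,0.5,-2.6],
  [50,3.7,-2.6],
  [55,6.9,-2.6],
  [59,9.4,-2.6],
], twist=[0,0,0,0,3,6,9,12,15,18,22,26], hand=[0.5,0.5,0.5,0.5,0.5,0.5,0.5,0.5,0.5,0.5,0.5,0.5])

```text
time_s: 7.9
tool_pos: [0.2977, 0.1825, 0.2294]
ee_rot: [-1.89, -2.508, 0.002]
ft_force: [0.9, 0.1, 0.1]
finger_gap: 0.0111
grasp_force: 59.8
```

```bash
python3 -c "
from h import *
plan([(.43,.26,.23)],16)"
```

```text
tcp [0.2977 0.1825 0.2294] yaw_y 16.0 t 7.9
(0.43, 0.26, 0.23) -> [ 3.8 14.8 -0.1]
twist -0.0
```

Emit:
carry_out([
  [2.5,4.5,0],
  [5,9,0],
  [7.5,14,0],
  [9.9,18.6,0],
  [9.9,18.6,0],
], twist=[0,0,0,0,0], hand=[0.5,0.5,0.5,0.5,0.5])

```text
time_s: 8.52
tool_pos: [0.4512, 0.3283, 0.2271]
ee_rot: [-1.887, -2.509, 0.006]
ft_force: [-0.3, -0.5, -0.9]
finger_gap: 0.0111
grasp_force: 59.8
```

Run:
```python
from h import *
st=manip.observe();p=cams.get_image("wrist");c=cam(p,st);save(p,"w3")
for t,z in dict(recess=.02,probe_case=0,press_left=.15,press_right=.15).items():
  for d in cams.spot_point(p,t)[:2]: print(t,round(d["score"],2),d["centre"],onz(c,d["centre"],z))
plan([])
```

```text
recess 0.95 [205.4, 365.4] [0.52053459 0.31401655 0.02      ]
probe_case 0.86 [199.1, 370.0] [0.52868642 0.31987207 0.        ]
press_left 0.81 [197.8, 532.8] [0.61661602 0.38671672 0.15      ]
press_left 0.16 [203.3, 362.6] [0.48530975 0.34367473 0.15      ]
press_right 0.6 [303.8, 502.8] [0.63714715 0.289698   0.15      ]
tcp [0.4499 0.3266 0.2305] yaw_y 16.0 t 8.775
```

View pics/w3.png

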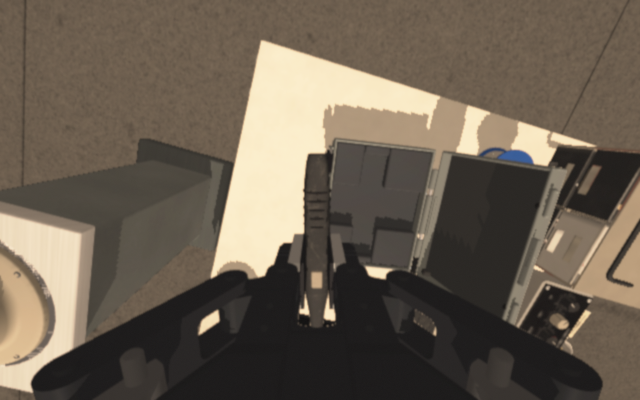

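The wrist view shows the case base with front-left corner at (336,141), back-left corner at (434,151), and the recess between. The held probe hides its front edge.

Run:
```python
from h import *
im=cv2.imread("pics/w3.png");cv2.imwrite("pics/w3c.png",cv2.resize(im[120:300,290:580],None,fx=2.7,fy=2.7,interpolation=cv2.INTER_CUBIC))
st=manip.observe();st=dict(st);p=cams.get_image("wrist");c=cam(p,st)
a=onz(c,(141,336),.036);b=onz(c,(151,434),.036);print(a,b,np.linalg.norm(b-a),np.degrees(np.arctan2(b[1]-a[1],b[0]-a[0])))
# silhouette from top too
q=cams.get_image("top");cc=cam(q);save(q,"t2")
im=cv2.imread("pics/t2.png");cv2.imwrite("pics/t2c.png",cv2.resize(im[140:240,180:310],None,fx=6,fy=6,interpolation=cv2.INTER_CUBIC))
```

```text
[0.45806825 0.38076832 0.036     ] [0.57411995 0.40206391 0.036     ] 0.11798940433318252 10.398146130193478
```

View pics/w3c.png

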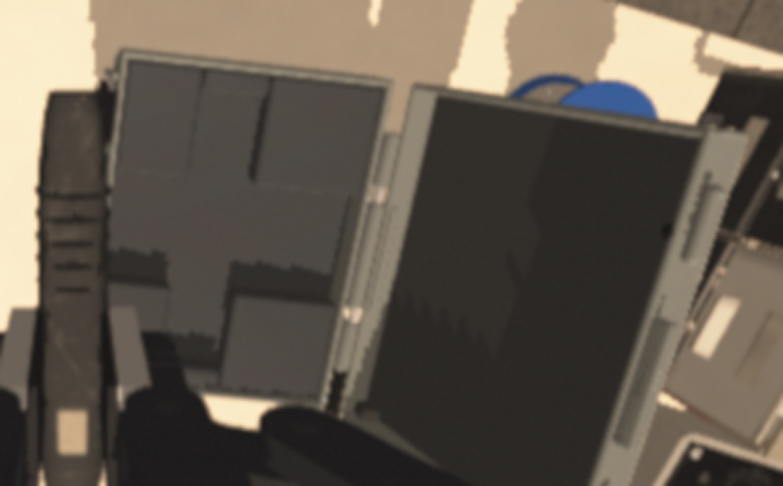

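The crop shows the base corners: FL (122,50), BL (390,82) and BR about (322,405). The recess runs down the columns between (200,70) and (262,78).

Run:
```python
from h import *
st=manip.observe();p=cams.get_image("wrist");c=cam(p,st)
f=lambda u,v,z:onz(c,(120+v/2.7,290+u/2.7),z)[:2]
FL,BL,BR=f(122,50,.036),f(390,82,.036),f(322,405,.036)
print(FL,BL,BR,np.linalg.norm(BL-FL),np.linalg.norm(BR-BL))
e=BL-FL;g=BL-BR;print(np.degrees(np.arctan2(e[1],e[0])),np.degrees(np.arctan2(-g[0],g[1])))
C=(FL+BR)/2;print("centre",C)
for t in(10,12,14):
  t=np.radians(t);ux=np.array([np.cos(t),np.sin(t)]);uy=np.array([-ux[1],ux[0]])
  print("recess",C-.008*ux, BL-.068*ux-.08*uy, f(190,182,.033),f(262,182,.033))
d=cams.spot_point(p,"recess")[0];print(d["score"],onz(c,d["centre"],.02));plan([])
```

```text
[0.45666591 0.3834465 ] [0.57485817 0.40312297] [0.60287845 0.24628663] 0.11981892594332588 0.1593197206479896
9.451830189629613 10.129553385143407
centre [0.52977218 0.31486656]
recess [0.52189372 0.31347738] [0.5217831  0.31253027] [0.50462098 0.33514851] [0.5366337  0.34437043]
recess [0.521947   0.31320327] [0.52497707 0.31073316] [0.50462098 0.33514851] [0.5366337  0.34437043]
recess [0.52200981 0.31293119] [0.52823181 0.30904862] [0.50462098 0.33514851] [0.5366337  0.34437043]
0.63 [0.5162222 0.3138258 0.02     ]
tcp [0.4503 0.3269 0.2307] yaw_y 16.0 t 8.975
```

```bash
python3 -c "
from h import *
plan([(.5225,.3135,.1),(.5225,.3135,.028)],10)"
```

```text
tcp [0.4503 0.3269 0.2307] yaw_y 16.0 t 8.975
(0.5225, 0.3135, 0.1) -> [-3.3  6.6 13.1]
(0.5225, 0.3135, 0.028) -> [-3.3  6.6 20.3]
twist 6.0
```

Emit:
carry_out([
  [-1.5,3.3,2],
  [-3.3,6.6,5],
  [-3.3,6.6,10],
  [-3.3,6.6,14.1],
  [-3.3,6.6,14.1],
  [-3.3,6.6,14.1],
], twist=[3,6,6,6,6,6], hand=[0.5,0.5,0.5,0.5,0.5,0.5])

```text
time_s: 9.72
tool_pos: [0.5239, 0.3141, 0.0915]
ee_rot: [2.017, 2.406, 0.004]
ft_force: [0.2, -0.0, -0.9]
finger_gap: 0.0111
grasp_force: 59.8
```

Run:
```python
from h import *
st=manip.observe();p=cams.get_image("wrist");c=cam(p,st);save(p,"w4")
for d in cams.spot_point(p,"recess")[:1]: print(d["score"],d["centre"],onz(c,d["centre"],.02))
plan([(.5225,.3135,.028)],10)
# draw expected recess outline
t=np.radians(10);ux=np.array([np.cos(t),np.sin(t)]);uy=np.array([-ux[1],ux[0]]);o=np.array([.5215,.3135])
im=p["image"][:,:,::-1].copy()
q=[proj(c,[*(o+a*ux+b*uy),.033]) for a,b in((-.015,-.066),(.015,-.066),(.015,.066),(-.015,.066))]
cv2.polylines(im,[np.int32(q)],True,(0,255,0),1);cv2.imwrite("pics/w4.png",im)
```

```text
0.87 [208.8, 311.2] [0.51921743 0.31548469 0.02      ]
tcp [0.524  0.3142 0.0917] yaw_y 10.1 t 9.825
(0.5225, 0.3135, 0.028) -> [-0.  -0.2  6.4]
twist 0.1
```

View pics/w4.png

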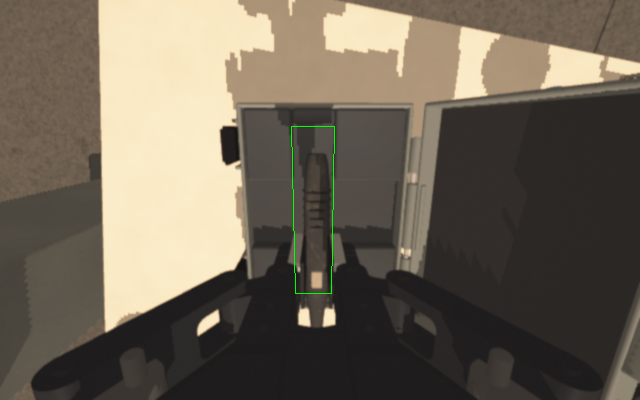

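The outline fits the recess (columns 292–335, scoop edges at rows 180 and 243), and the probe hangs centred over it. Lowering and releasing.

Emit:
carry_out([
  [0,-0.1,3],
  [0,-0.1,5],
  [0,-0.1,6],
  [0,-0.1,6.4],
  [0,-0.1,6.4],
  [0,-0.1,6.4],
  [0,-0.1,6.4],
  [0,-0.1,6.4],
  [0,-0.1,6.4],
  [0,-0.1,6.4],
], twist=[0,0,0,0,0,0,0,0,0,0], hand=[0.5,0.5,0.5,0.5,0.5,0.5,3.5,3.5,3.5,3.5])

```text
time_s: 11.08
tool_pos: [0.5221, 0.3136, 0.0253]
ee_rot: [-2.018, -2.407, 0.0]
ft_force: [1.1, -0.2, 0.4]
finger_gap: 0.035
grasp_force: 0.0
```

Emit:
carry_out([
  [0,0,0],
  [0,0,-1],
  [0,0,-3],
  [0,0,-6],
  [0,0,-10],
  [0,0,-14],
  [0,0,-14],
  [0,0,-14],
], twist=[0,0,0,0,0,0,0,0], hand=[3.5,3.5,3.5,3.5,3.5,3.5,3.5,3.5])

```text
time_s: 12.08
tool_pos: [0.5218, 0.3135, 0.165]
ee_rot: [-2.018, -2.407, 0.001]
ft_force: [0.4, 0.1, -0.9]
finger_gap: 0.035
grasp_force: 0.0
```

Run:
```python
from h import *
st=manip.observe();p=cams.get_image("wrist");c=cam(p,st)
t=np.radians(10);ux=np.array([np.cos(t),np.sin(t)]);uy=np.array([-ux[1],ux[0]]);o=np.array([.5215,.3135])
for d in cams.spot_point(p,"probe_center")[:1]: P=onz(c,d["centre"],.028)[:2]-o;print(d["score"],P@ux,P@uy)
im=p["image"][:,:,::-1].copy()
q=[proj(c,[*(o+a*ux+b*uy),.033]) for a,b in((-.015,-.066),(.015,-.066),(.015,.066),(-.015,.066))]
cv2.polylines(im,[np.int32(q)],True,(0,255,0),1);cv2.imwrite("pics/w5.png",im)
H=np.array([.5295,.315]);np.set_printoptions(precision=4,suppress=True)
for n in("press_left","press_right"):
  for d in cams.spot_point(p,n)[:1]: print(n,d["score"],d["centre"])
# pads for lid angles
for th in (1.57,1.7,1.8,1.9):
  r=[]
  for y in(.052,-.052):
    lx,lz=-.1075,.018; x=.0635+lx*np.cos(th)+lz*np.sin(th); z=.036-lx*np.sin(th)+lz*np.cos(th)
    r+=[proj(c,[*(H+x*ux+y*uy),z])[::-1]]
  print(th,*r)
plan([])
```

```text
0.69 0.001218839582551136 -0.0005957325305530985
press_left 0.94 [147.6, 513.7]
press_right 0.69 [294.0, 488.5]
1.57 [151.0279 470.327 ] [305.9135 448.275 ]
1.7 [150.6278 490.5845] [303.0599 466.0734]
1.8 [150.1719 503.783 ] [299.9018 477.9148]
1.9 [149.6086 514.6532] [296.0372 487.918 ]
tcp [0.5217 0.3135 0.1644] yaw_y 10.0 t 12.275
```

View pics/w5.png

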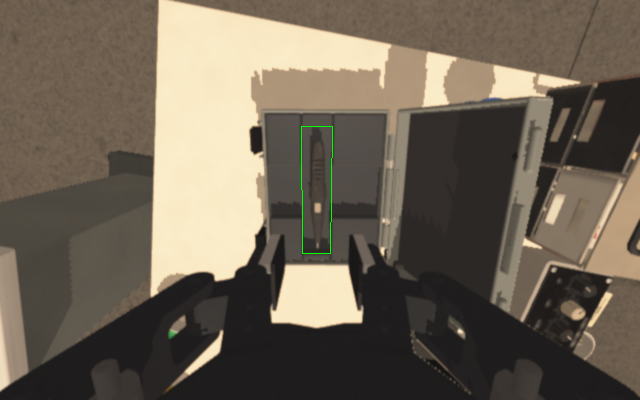

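The probe lies centred in the recess (1 mm off). The lid is at its stop, about 1.9 rad: the pads seen match my case model. I'll check clearance to the beige box behind it, then plan the lid move.

```bash
cat >> h.py <<'E'
_t=np.radians(10);UX=np.array([np.cos(_t),np.sin(_t)]);UY=np.array([-UX[1],UX[0]]);CO=np.array([.5295,.315])
def case(x,y,z): return (*np.round(CO+x*UX+y*UY,4),z)
E
python3 - <<'E'
from h import *
p=cams.get_image("scene");c=cam(p)
b=onz(c,(291,473),0);print("box near bottom",b)
for h in(.06,.08,.1,.12,.14):print(h,proj(c,b+[0,0,h]))
q=cams.get_image("top");k=cam(q)
for h in(.08,.1,.12,.15):print(h,onz(k,(138,190),h)[:2],onz(k,(138,241),h)[:2])
plan([case(.112,-.03,.2),case(.112,-.03,.125),case(.045,-.03,.125),case(.045,-.03,.21)],10)
E
```

```text
box near bottom [0.85685419 0.29738321 0.        ]
0.06 [480.56983325 273.63559348]
0.08 [483.26414378 267.45512666]
0.1 [486.05134118 261.06158706]
0.12 [488.93631314 254.44376282]
0.14 [491.9242964  247.58964144]
0.08 [0.72784631 0.45042714] [0.72114102 0.29203438]
0.1 [0.71977771 0.44329683] [0.71319621 0.28782828]
0.12 [0.71170912 0.43616652] [0.70525141 0.28362218]
0.15 [0.69960622 0.42547105] [0.6933342  0.27731304]
tcp [0.5219 0.3135 0.1647] yaw_y 10.0 t 12.375
(np.float64(0.645), np.float64(0.3049), 0.2) -> [-3.  12.  -3.5]
(np.float64(0.645), np.float64(0.3049), 0.125) -> [-3. 12.  4.]
(np.float64(0.579), np.float64(0.2933), 0.125) -> [-3.   5.3  4. ]
(np.float64(0.579), np.float64(0.2933), 0.21) -> [-3.   5.3 -4.5]
twist 0.0
```

Run:
```python
from h import *
plan([case(.105,-.058,.2),case(.105,-.058,.13),case(.045,-.058,.13),case(.045,-.058,.21)],10)
```

```text
tcp [0.5219 0.3135 0.1647] yaw_y 10.0 t 12.375
(np.float64(0.643), np.float64(0.2761), 0.2) -> [-5.8 11.3 -3.5]
(np.float64(0.643), np.float64(0.2761), 0.13) -> [-5.8 11.3  3.5]
(np.float64(0.5839), np.float64(0.2657), 0.13) -> [-5.8  5.3  3.5]
(np.float64(0.5839), np.float64(0.2657), 0.21) -> [-5.8  5.3 -4.5]
twist 0.0
```

Emit:
carry_out([
  [0,0,-4],
  [-3,4,-4.5],
  [-5.8,8,-4.5],
  [-5.8,11.3,-4],
  [-5.8,11.3,-1.5],
  [-5.8,11.3,1.5],
  [-5.8,11.3,3.5],
  [-5.8,11.3,3.5],
], twist=[0,0,0,0,0,0,0,0], hand=[5,5,5,5,5,5,5,5])

```text
time_s: 13.38
tool_pos: [0.6427, 0.276, 0.1284]
ee_rot: [-2.017, -2.406, 0.005]
ft_force: [-0.2, 0.1, -0.0]
finger_gap: 0.0504
grasp_force: 0.0
```

Run:
```python
from h import *
p=cams.get_image("wrist");save(p,"w6")
plan([case(.105,-.058,.13),case(.045,-.058,.13)],10)
```

```text
tcp [0.6434 0.2762 0.1301] yaw_y 10.0 t 13.425
(np.float64(0.643), np.float64(0.2761), 0.13) -> [ 0. -0.  0.]
(np.float64(0.5839), np.float64(0.2657), 0.13) -> [ 0. -6.  0.]
twist 0.0
```

View pics/w6.png

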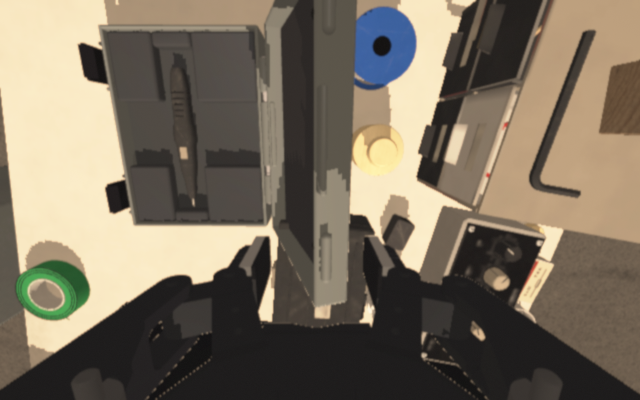

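The lid's free edge (316–350, running down to row 305) stands between the two fingers at (258,270) and (378,270). Pulling it to upright.

Emit:
carry_out([
  [0,-1,0],
  [0,-2,0],
  [0,-3,0],
  [0,-4,0],
  [0,-5,0],
  [0,-6,0],
  [0,-6,0],
  [0,-6,-3],
  [0,-6,-7],
  [0,-4,-9],
  [0,0,-9],
  [0,2,-9],
], twist=[0,0,0,0,0,0,0,0,0,0,0,0], hand=[5,5,5,5,5,5,5,5,5,3,0,0])

```text
time_s: 14.92
tool_pos: [0.6645, 0.2796, 0.2201]
ee_rot: [2.019, 2.407, 0.0]
ft_force: [-0.7, -1.0, -0.0]
finger_gap: -0.0001
grasp_force: 0.0
```

Run:
```python
from h import *
st=manip.observe();p=cams.get_image("wrist");c=cam(p,st);save(p,"w7")
for n in("press_left","press_right"):
  for d in cams.spot_point(p,n)[:1]: print(n,d["score"],d["centre"])
for th in (1.3,1.4,1.5,1.6,1.7,1.9):
  r=[]
  for y in(.052,-.052):
    lx,lz=-.1075,.018; x=.0635+lx*np.cos(th)+lz*np.sin(th); z=.036-lx*np.sin(th)+lz*np.cos(th)
    r+=[proj(c,case(x,y,z))[::-1]]
  print(th,*r)
plan([case(.112,-.058,.12),case(.05,-.058,.13)],10);print(st["ft_force"])
```

```text
press_left 0.88 [59.8, 229.2]
press_right 0.69 [200.6, 243.6]
1.3 [ 62.32698925 213.10107163] [202.38099616 225.02183112]
1.4 [ 62.29883197 227.98424517] [202.57181803 238.18306256]
1.5 [ 62.46194168 243.34657048] [202.43513154 251.83140331]
1.6 [ 62.93345778 258.7943344 ] [201.91462898 265.40980846]
1.7 [ 63.8154022  273.93206583] [201.14473738 278.7173859 ]
1.9 [ 66.27182857 301.953741  ] [198.66789228 303.43573648]
tcp [0.6635 0.2796 0.2195] yaw_y 10.0 t 15.075
(np.float64(0.6499), np.float64(0.2773), 0.12) -> [ 0.  -1.4  9.9]
(np.float64(0.5888), np.float64(0.2666), 0.13) -> [ 0.  -7.6  9. ]
twist 0.0
[-0.74623134 -0.95310587 -0.04269844]
```

View pics/w7.png

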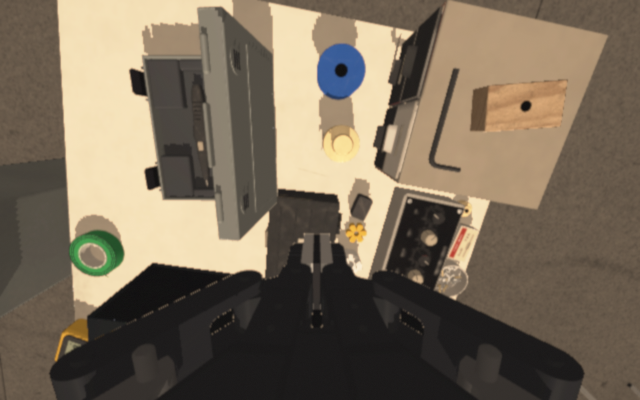

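The lid now stands at about 1.42 rad, probe visible under it, and the reel and weight undisturbed. Now pushing it over from behind with shut fingers.

Emit:
carry_out([
  [0,-0.7,4],
  [0,-1.4,8],
  [0,-1.4,9.2],
  [0,-3,9.2],
  [0,-4,9.2],
  [0,-5,9.2],
  [0,-6,9.2],
  [0,-7,9.2],
  [0,-8,9.2],
  [0,-9,9.2],
  [0,-9,7],
  [0,-9,3],
], twist=[0,0,0,0,0,0,0,0,0,0,0,0], hand=[0,0,0,0,0,0,0,0,0,0,0,0])

```text
time_s: 16.58
tool_pos: [0.5736, 0.2638, 0.1902]
ee_rot: [-2.017, -2.406, 0.004]
ft_force: [0.6, -1.1, 0.5]
finger_gap: 0.0001
grasp_force: 0.0
```

Emit:
carry_out([
  [0,0,-3],
  [0,0,-4],
  [0,0,-4],
  [0,0,-4],
], twist=[0,0,0,0], hand=[0,0,0,0])

```text
time_s: 17.08
tool_pos: [0.5741, 0.2638, 0.2287]
ee_rot: [-2.017, -2.406, 0.003]
ft_force: [-0.3, 0.6, 0.5]
finger_gap: 0.0002
grasp_force: 0.0
```

Run:
```python
from h import *
st=manip.observe();p=cams.get_image("wrist");c=cam(p,st);save(p,"w8")
for n,y in(("press_left",.052),("press_right",-.052)):
  for d in cams.spot_point(p,n)[:1]: print(n,d["score"],d["centre"],onz(c,d["centre"],.061), case(-.0435,y,.061), proj(c,case(-.043,y,.061))[::-1])
plan([case(-.044,.052,.1),case(-.044,-.052,.1)],10);print(st["ft_force"])
```

```text
press_left 0.86 [74.3, 243.9] [0.47912109 0.36684304 0.061     ] (np.float64(0.4776), np.float64(0.3587), 0.061) [ 82.49805982 242.05911537]
press_right 0.84 [186.6, 251.6] [0.50066573 0.25091204 0.061     ] (np.float64(0.4957), np.float64(0.2562), 0.061) [181.33015782 248.2327384 ]
tcp [0.5743 0.2639 0.2293] yaw_y 10.0 t 17.225
(np.float64(0.4771), np.float64(0.3586), 0.1) -> [11.  -7.9 12.9]
(np.float64(0.4952), np.float64(0.2561), 0.1) -> [ 0.6 -7.9 12.9]
twist 0.0
[-0.27535755  0.55530856  0.47599405]
```

View pics/w8.png

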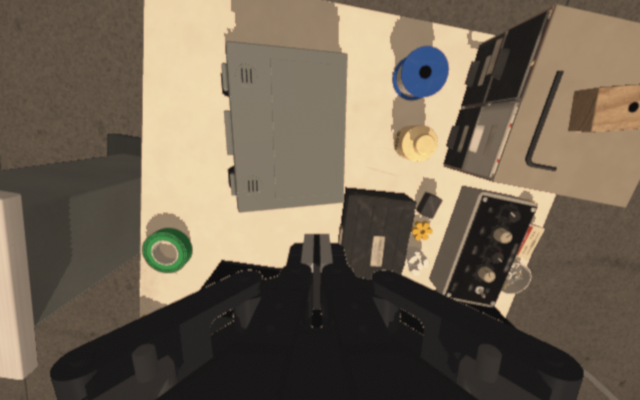

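The lid is nearly down: pads at (246,75) and (252,186), still sinking to judge by their spacing. Moving above the right pad while it settles.

Emit:
carry_out([
  [0.3,-3,0],
  [0.6,-6,2],
  [0.6,-7.9,5],
  [0.6,-7.9,8],
  [0.6,-7.9,8],
  [0.6,-7.9,8],
], twist=[0,0,0,0,0,0], hand=[0,0,0,0,0,0])

```text
time_s: 17.98
tool_pos: [0.4963, 0.2563, 0.1513]
ee_rot: [2.018, 2.407, 0.002]
ft_force: [-0.3, -0.4, 0.5]
finger_gap: 0.0003
grasp_force: 0.0
```

Run:
```python
from h import *
for n in ("wrist","top"):
  st=manip.observe();p=cams.get_image(n);c=cam(p,st);save(p,n+"9")
  for t,y in(("press_left",.052),("press_right",-.052)):
    for d in cams.spot_point(p,t)[:1]: print(n,t,d["score"],np.round(d["centre"]),onz(c,d["centre"],.061), case(-.0435,y,.061))
plan([case(-.044,-.052,.075)],10);print(st["ft_force"])
im=cv2.imread("pics/wrist9.png");w=cv2.imread("pics/top9.png")
w=cv2.resize(w[140:240,180:310],(520,400));cv2.imwrite("pics/c9.png",cv2.hconcat([cv2.resize(im,(480,300)),w[:300,:320]]))
```

```text
wrist press_left 0.72 [ 76. 315.] [0.47696154 0.35838271 0.061     ] (np.float64(0.4776), np.float64(0.3587), 0.061)
wrist press_right 0.94 [205. 320.] [0.49872487 0.25657778 0.061     ] (np.float64(0.4957), np.float64(0.2562), 0.061)
tcp [0.496  0.2562 0.1508] yaw_y 10.0 t 18.275
(np.float64(0.4952), np.float64(0.2561), 0.075) -> [ 0.  -0.1  7.6]
twist 0.0
[ 0.07449835 -0.73313433  0.01615428]
```

View pics/c9.png

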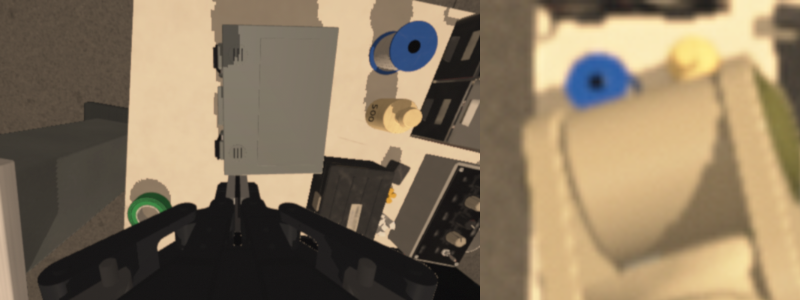

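The lid rests on its catches, with the pads where the model puts them. Now pressing the right one gently in small steps, watching the force.

Emit:
carry_out([
  [0,0,4],
  [0,0,7],
  [0,0,8.2],
  [0,0,8.6],
  [0,0,8.8],
  [0,0,8.8],
], twist=[0,0,0,0,0,0], hand=[0,0,0,0,0,0])

```text
time_s: 19.02
tool_pos: [0.4961, 0.2562, 0.0631]
ee_rot: [2.018, 2.407, 0.002]
ft_force: [-0.6, -0.3, 0.9]
finger_gap: -0.0001
grasp_force: 0.0
```

Emit:
carry_out([
  [0,0,0.1],
  [0,0,0.2],
  [0,0,0.2],
], twist=[0,0,0], hand=[0,0,0])

```text
time_s: 19.4
tool_pos: [0.4959, 0.2561, 0.0606]
ee_rot: [2.018, 2.407, 0.001]
ft_force: [0.0, -0.4, 3.1]
finger_gap: 0.0002
grasp_force: 1.3
```

Contact at about 61 mm. Going on by 1 mm steps.

Emit:
carry_out([
  [0,0,0.1],
  [0,0,0.1],
], twist=[0,0], hand=[0,0])

```text
time_s: 19.65
tool_pos: [0.496, 0.2559, 0.0599]
ee_rot: [2.018, 2.407, 0.0]
ft_force: [-1.5, -2.7, 6.7]
finger_gap: -0.0
grasp_force: 3.4
```

Emit:
carry_out([
  [0,0,0.1],
  [0,0,0.1],
], twist=[0,0], hand=[0,0])

```text
time_s: 19.9
tool_pos: [0.4961, 0.2557, 0.0593]
ee_rot: [2.017, 2.407, 0.0]
ft_force: [-1.9, -4.7, 10.6]
finger_gap: 0.0
grasp_force: 5.1
```

Emit:
carry_out([
  [0,0,0.1],
  [0,0,0.1],
], twist=[0,0], hand=[0,0])

```text
time_s: 20.15
tool_pos: [0.4962, 0.2555, 0.0586]
ee_rot: [2.017, 2.407, 0.0]
ft_force: [-3.8, -6.9, 14.1]
finger_gap: 0.0002
grasp_force: 7.0
```

Emit:
carry_out([
  [0,0,0.05],
  [0,0,0.05],
], twist=[0,0], hand=[0,0])

```text
time_s: 20.4
tool_pos: [0.4962, 0.2554, 0.0582]
ee_rot: [2.017, 2.406, -0.0]
ft_force: [-2.2, -6.9, 13.7]
finger_gap: 0.0001
grasp_force: 7.2
```

Emit:
carry_out([
  [0,0,0.05],
  [0,0,0.05],
], twist=[0,0], hand=[0,0])

```text
time_s: 20.65
tool_pos: [0.4964, 0.2555, 0.0573]
ee_rot: [2.017, 2.406, 0.001]
ft_force: [0.0, -5.4, 8.9]
finger_gap: 0.0
grasp_force: 4.3
```

Emit:
carry_out([
  [0,0,0.05],
  [0,0,0.05],
], twist=[0,0], hand=[0,0])

```text
time_s: 20.9
tool_pos: [0.4955, 0.2561, 0.0556]
ee_rot: [-2.018, -2.407, 0.0]
ft_force: [0.3, -0.6, 0.4]
finger_gap: 0.0
grasp_force: 0.0
```

The force dropped from 14 N to 0: the right catch clicked. A light check of the stop, then across to the left pad.

Emit:
carry_out([
  [0,0,0.1],
  [0,0,0.2],
  [0,0,0.2],
], twist=[0,0,0], hand=[0,0,0])

```text
time_s: 21.28
tool_pos: [0.4956, 0.2561, 0.0537]
ee_rot: [-2.018, -2.407, 0.0]
ft_force: [-0.3, -0.8, 1.9]
finger_gap: -0.0001
grasp_force: 0.9
```

Emit:
carry_out([
  [0,0,-2],
  [0,0,-3],
  [5,0,-3],
  [10.4,0,-3],
  [10.4,0,-3],
  [10.4,0,-2],
  [10.4,0,-1.1],
  [10.4,0,-1.0],
  [10.4,0,-0.9],
  [10.4,0,-0.9],
], twist=[0,0,0,0,0,0,0,0,0,0], hand=[0,0,0,0,0,0,0,0,0,0])

```text
time_s: 22.52
tool_pos: [0.4777, 0.3584, 0.063]
ee_rot: [2.019, 2.407, 0.0]
ft_force: [0.0, 0.2, 1.0]
finger_gap: 0.0002
grasp_force: 0.0
```

Right pad is firm at 54 mm. Now the left.

Emit:
carry_out([
  [0,0,0.1],
  [0,0,0.2],
  [0,0,0.3],
  [0,0,0.3],
], twist=[0,0,0,0], hand=[0,0,0,0])

```text
time_s: 23.02
tool_pos: [0.4778, 0.3592, 0.0608]
ee_rot: [2.018, 2.407, 0.003]
ft_force: [-2.2, 1.0, 6.8]
finger_gap: -0.0002
grasp_force: 3.4
```

Emit:
carry_out([
  [0,0,0.1],
  [0,0,0.1],
], twist=[0,0], hand=[0,0])

```text
time_s: 23.28
tool_pos: [0.4778, 0.3594, 0.0601]
ee_rot: [-2.018, -2.408, -0.004]
ft_force: [-2.6, 3.8, 9.4]
finger_gap: 0.0003
grasp_force: 4.6
```

Emit:
carry_out([
  [0,0,0.1],
  [0,0,0.1],
], twist=[0,0], hand=[0,0])

```text
time_s: 23.52
tool_pos: [0.4778, 0.3598, 0.0595]
ee_rot: [-2.018, -2.407, -0.005]
ft_force: [-3.0, 4.1, 12.5]
finger_gap: -0.0002
grasp_force: 5.9
```

Emit:
carry_out([
  [0,0,0.05],
  [0,0,0.1],
], twist=[0,0], hand=[0,0])

```text
time_s: 23.78
tool_pos: [0.4779, 0.36, 0.0589]
ee_rot: [-2.018, -2.407, -0.006]
ft_force: [-5.5, 5.1, 15.3]
finger_gap: 0.0
grasp_force: 7.4
```

Emit:
carry_out([
  [0,0,0.05],
  [0,0,0.05],
], twist=[0,0], hand=[0,0])

```text
time_s: 24.02
tool_pos: [0.4781, 0.3598, 0.0578]
ee_rot: [2.018, 2.407, 0.006]
ft_force: [-1.5, 5.4, 6.8]
finger_gap: 0.0
grasp_force: 3.6
```

Emit:
carry_out([
  [0,0,0.05],
  [0,0,0.05],
], twist=[0,0], hand=[0,0])

```text
time_s: 24.28
tool_pos: [0.4774, 0.3583, 0.0555]
ee_rot: [-2.018, -2.407, 0.001]
ft_force: [0.1, 0.6, -0.3]
finger_gap: 0.0002
grasp_force: 0.0
```

Left one clicked too. Check its stop, then back to feel whether the right side stayed down.

Emit:
carry_out([
  [0,0,0.1],
  [0,0,0.2],
  [0,0,0.2],
], twist=[0,0,0], hand=[0,0,0])

```text
time_s: 24.65
tool_pos: [0.4775, 0.3584, 0.0538]
ee_rot: [-2.018, -2.407, 0.0]
ft_force: [-0.6, -0.6, 1.8]
finger_gap: 0.0002
grasp_force: 0.7
```

Emit:
carry_out([
  [0,0,-2],
  [0,0,-3],
  [-5,0,-3],
  [-10.4,0,-3],
  [-10.4,0,-3],
  [-10.4,0,-1.5],
  [-10.4,0,-0.6],
  [-10.4,0,-0.2],
  [-10.4,0,-0.1],
  [-10.4,0,-0.1],
], twist=[0,0,0,0,0,0,0,0,0,0], hand=[0,0,0,0,0,0,0,0,0,0])

```text
time_s: 25.9
tool_pos: [0.4958, 0.2563, 0.0549]
ee_rot: [2.018, 2.408, 0.0]
ft_force: [-0.1, -0.0, 0.4]
finger_gap: -0.0004
grasp_force: 0.0
```

Emit:
carry_out([
  [0,0,-2],
  [0,0,-6],
  [0,0,-12],
  [0,-2,-15],
  [0,-2,-15],
  [0,-2,-15],
], twist=[0,0,0,0,0,0], hand=[0,0,0,0,0,0])

```text
time_s: 26.65
tool_pos: [0.4759, 0.2525, 0.2038]
ee_rot: [-2.018, -2.407, 0.002]
ft_force: [-0.1, -0.4, 0.0]
finger_gap: 0.0
grasp_force: 0.0
```

Run:
```python
from h import *
st=manip.observe();p=cams.get_image("wrist");c=cam(p,st)
for t,y in(("press_left",.052),("press_right",-.052)):
    for d in cams.spot_point(p,t)[:1]: print(t,d["score"],onz(c,d["centre"],.054), case(-.044,y,.054))
plan([])
```

```text
press_left 0.69 [0.47385723 0.35957393 0.054     ] (np.float64(0.4771), np.float64(0.3586), 0.054)
press_right 0.76 [0.49515989 0.25494558 0.054     ] (np.float64(0.4952), np.float64(0.2561), 0.054)
tcp [0.4759 0.2525 0.2034] yaw_y 10.0 t 26.8
```

Both pads are down at 54 mm, and the arm is clear. Handing in.

```bash
python3 -c "
from plant import workorder
print(workorder.close_job())"
```

```text
the job is handed in; nothing more can be done
None
```

The probe is in the recess and both catches clicked, each with about 17 N or less measured (both pads at 54 mm), job handed in at about 27 s with no verdict returned; I went over your limit of 10 viewed pictures (12, crops included).

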